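Pass a sample tin through the two-door dust lock

TASK

Bring the sample tin from the dusty right side to the clean side through the dust lock: lay it in the loading bay under the open yellow outer door so that it rolls through, and slide the outer door fully shut before you open the green inner door wide. Then take the tin out of the inner bay and put it in the blue tray, with the outer door left shut. The two doors must never be open together, and the red-capped bottle, sanding block and orange pot stay where they are.

Things in the scene. Friction and masses are not known exactly. Their poses are not given: they have to be found in the camera images.
- tin_center (a point): Centre of the sample tin: a plain aluminium cylinder with a red cap band, 44 mm in diameter and 48 mm long, 0.12 kg, lying on its side on the bench (centre 22 mm up). The point's x axis runs along the cylinder's axis (level); y and z turn as it rolls. It rolls easily.
- dust_lock: Grey metal box fixed to the bench, two sliding doors on top. Origin on the bench. x: the way the doors slide open (away from the robot); y: from the outer (dusty) to the inner (clean) end; z up. Box spans x -58 to +58, y -119 to +133 mm, rails to x +174 mm. Inside, one passage along y; its floor slopes down 0.10 rad towards +y. Door rails, the highest edges, are 57 mm above that floor.
- bridge (a point): Middle of the 26 mm wide bridge between the two bays, at its top. Over it stands a low clear strip along the lock's x (x -90 to +210 mm), top 90 mm above the bench: the tin goes under it, through the lock, not over. A tin laid in the loading bay, axis along the lock's x, rolls under the bridge into the inner bay within a second. A funnel here narrows the passage from 88 to 64 mm in x.
- load_bay (a point): Where to release the tin in the loading bay: centre of a tin lying on the bay's floor (22 mm above it) in the middle of the bay. Axes as the lock's. The opening is 104 mm in x and 70 mm in y: 26 to 28 mm of finger room at each flat end of the tin (grip it by its ends), only 13 mm at its round sides. Lay it within about 6 mm of the middle in x.
- inner_rest (a point): Where the tin's centre comes to rest in the inner bay, against a ridge 8 mm high, within 8 mm in x, its axis along the lock's x. Axes as the lock's. The opening is 64 mm in x and 140 mm in y: about 48 mm of finger room at each round side (grip it there, fingers closing along the lock's y), only 8 mm at its ends.
- outer_door_handle (a point): Middle of the black fin on the yellow outer door, which moves with the door. The fin is 12 mm thick in x, 40 mm wide in y and 30 mm high and stands upright on the door's 4 mm plate: the point is 15 mm below the fin's top and 15 mm above the plate. The point's x axis is the lock's x (the door opens to +x).
- inner_door_handle (a point): Middle of the black fin on the green inner door, which moves with the door. Same fin, 12 x 40 x 30 mm, point 15 mm below its top and 15 mm above the plate; x axis is the lock's x (the door opens to +x).
- outer_door (a joint): Yellow outer door over the loading bay: 0 m fully shut, 0.112 m fully open (slides to the lock's +x). Starts nearly or fully open. Stays where it is left; takes about 2 N to push.
- inner_door (a joint): Green inner door over the inner bay: 0 m fully shut, 0.080 m fully open (slides to the lock's +x). Starts shut. Stays where it is left; takes about 2 N to push.
- clean_tray: Blue open plastic tray, fixed to the bench on the clean (left) side, 130 mm in its x, 190 mm in its y, rim 55 mm above the bench; origin on the bench under its middle. Inner floor about 7 mm above the bench and about 95 mm by 135 mm; a tin lying in it has its centre about 30 mm above the bench.
- thinner_bottle_c (a point): Bystander: beige squeeze bottle with a red cap, 52 mm in diameter, 151 mm high, standing loose; the point is half-way up.
- sanding_block_c (a point): Bystander: brown sanding block, 60 x 110 x 35 mm, loose; the point is its centre.
- orange_pot_c (a point): Bystander: orange casting pot with a white band, 68 mm in diameter, 62 mm high, standing loose; the point is half-way up.
Mind the look-alikes: they are no part of the job. What is shaped like the part that bears tin_center but purple is not meant.

How it is judged:
By the outcome, as a careful person would: the job done as asked, in the order asked, and still so for the second after the job is handed in, with the robot touching nothing.
It also fails if it takes over 62 s, if anything falls off the work surface, if the arm or the gripper's body presses on something with over 40 N, if the wrist force passes 120 N, or if a joint passes its speed limit or range.

ROBOT

A 6-joint arm with a two-finger parallel gripper is mounted at the origin on a cart in front of the work surface, level with it; the furniture and walls round the work are solid. World frame = base frame: x ahead of the robot, y to its left, z up, the work surface at z = 0. Lengths are in m, angles in degrees, forces in N, time in s.
With the tool pointing down it reaches from about 0.3 to 0.875 m from the base axis. Payload 4.2 kg.
Tool frame: the origin (TCP) lies midway between the tips of the shut fingers; the grasp point (between the pads) lies 19 mm behind it; z points along the fingers, y is the line along which they close (so a half turn about z gives the same grasp; the last joint's range is limited). The gripper opens to 85 mm and grips with 20 to 120 N. Pads are 22 mm wide; open, the fingers measure 114 mm over their backs; the gripper's body (76 mm by 85 mm) begins 54 mm behind the grasp point. The pads swing forward as they close: fully open they stand 13 mm farther back than shut.
Start: joints at [67.838, 18.312, 89.639, -0, 72.044, -1.146], TCP at [0.206, 0.537, 0.21] pointing down, gripper open.
Joint ranges: [-177.97, 177.97], [-48.28, 115.42], [12.27, 149.76], [-77.06, 257.06], [2.81, 150.46], [-146.56, 146.56]. Speed limits (degrees/s): [147.25, 147.25, 180, 180, 180, 180].

INTERFACE

Orientations are given as [roll, pitch, yaw] about the fixed x, y, z axes, in that order (R = Rz(yaw) Ry(pitch) Rx(roll)).
In Python, from cell import manip gives the robot as it stands. The module is installed in compiled form; this text tells all that it offers. Calls block until the motion is done:
- manip.goto(position, orientation): joint-space move of the TCP to a pose.
- manip.movel(position, speed=0.15, frame=None): straight line of the TCP; frame=None keeps the orientation; speed is the mean speed in m/s.
- manip.move_joints(angles): joint-space move.
- manip.gripper_open() and manip.grasp(): open the fingers fully, or close them until they stop; the grip force is fixed at half the most.
- manip.wait(seconds).
- manip.ik(position, orientation): joint angles nearest the present ones, or None.
- manip.snapshot(name): name is "side" or "top" or "wrist"; returns a dict with "frame" (400x640x3 uint8, red, green, blue), "mtx" (3x3 intrinsics, pixels), "rvec" (rotation vector, rad) and "tvec" (3), from world to camera coordinates, as OpenCV has them. Camera axes: x right, y down, z forward; pixel columns grow to the right and rows downward; lengths in m; the calibration is good to about 2 mm. A picture is of the moment at which its call begins. There is no depth.
A pose or a line that the arm cannot do raises manip.IKError and nothing moves.
- manip.finish_job(): hands the job in; it is judged then, once.
Trained networks look in a picture, given as the dict that the camera call returned (one of the last four; its "shot" number tells which), for a name from the list of things; names that differ only in an ending like _2 or _b are one class to them, and where a whole thing is asked for, a point or a joint stands for the part that bears it (a point fixed in the world has none). Each returns a list of dicts, best first, with "confidence" (0 to 1); they miss things now and then, are a little off and sometimes report something else, mostly with a low value. They report only what shows in the picture. A call takes as long as a camera call. They do not tell look-alikes from the thing itself.
- manip.silhouettes(picture, label): "region" (400x640 bool, what is visible of it) and "location" ([column, row] in pixels, amid what is visible of it).
Readings, each from a call of its own:
- manip.read_time(): time.
- manip.read_joint_positions(): joint angles.
- manip.read_dq(): joint speeds.
- manip.read_effort(): joint torques, N m.
- manip.read_position(): TCP position.
- manip.read_tool_rot(): TCP orientation.
- manip.read_force(): force on the tool from outside, world axes, zero at the start.
- manip.read_wrist_torque(): the same for the moment, N m.
- manip.read_gripper_width(): finger opening in m.
- manip.read_grip_force(): force on a finger pad.
Only numpy, scipy, OpenCV 4.12 (cv2) and the standard library are available. Lean on these libraries where they do the work, as an engineer would, in place of code of your own. Each camera call takes 0.05 s, during which the arm holds its last target. There are 200 camera calls.

## Working session

There is one attempt and no reset: what is moved stays moved. The work goes in short steps, each a Python script; the robot and the scene stay as the last script left them, time stands still between calls to the robot, and variables do not carry over. Pictures are saved under pics/ and viewed, at most 14 in all, crops included, and the job is handed in when it is done.

```bash
mkdir -p pics
cat > h.py <<'E'
import numpy as np, cv2
from cell import manip
def save(s,n): cv2.imwrite(f'pics/{n}.png', cv2.cvtColor(s['frame'],cv2.COLOR_RGB2BGR))
def cam(s):
    R=cv2.Rodrigues(np.array(s['rvec'],float))[0]; return R,np.array(s['tvec'],float).ravel(),np.array(s['mtx'],float)
def ray(s,px):
    R,t,K=cam(s); d=R.T@np.linalg.solve(K,[px[0],px[1],1.]); return -R.T@t,d/np.linalg.norm(d)
def onz(s,px,z):
    c,d=ray(s,px); return c+d*(z-c[2])/d[2]
def tri(*sp):
    A=np.zeros((3,3));b=np.zeros(3)
    for s,p in sp:
        c,d=ray(s,p);P=np.eye(3)-np.outer(d,d);A+=P;b+=P@c
    x=np.linalg.solve(A,b); return x,[np.linalg.norm((np.eye(3)-np.outer(ray(s,p)[1],ray(s,p)[1]))@(x-ray(s,p)[0])) for s,p in sp]
def proj(s,X):
    return cv2.projectPoints(np.array(X,float).reshape(-1,3),np.array(s['rvec'],float),np.array(s['tvec'],float),np.array(s['mtx'],float),None)[0].reshape(-1,2)
E
python3 - <<'E'
from h import *
np.set_printoptions(precision=3,suppress=True)
S={}
for n in ['side','top']:
    s=S[n]=manip.snapshot(n); save(s,n+'0'); print(n,ray(s,(320,200)))
for n in S:
    for l in ['tin_center','dust_lock','outer_door_handle','inner_door_handle','outer_door','inner_door','clean_tray','thinner_bottle_c','sanding_block_c','orange_pot_c']:
        for r in manip.silhouettes(S[n],l):
            print(n,l,round(r['confidence'],2),np.array(r['location']),r['region'].sum(), onz(S[n],r['location'],0.03))
print(manip.read_time())
E
```

```text
side (array([ 0.59 , -1.136,  0.562]), array([-0.015,  0.919, -0.393]))
top (array([ 0.213, -0.033,  1.894]), array([ 0.195, -0.001, -0.981]))
side tin_center 0.89 [283.6 269.3] 332 [ 0.488 -0.345  0.03 ]
side tin_center 0.76 [241.7 285.9] 429 [ 0.397 -0.418  0.03 ]
side tin_center 0.74 [320.2 176. ] 733 [0.565 0.373 0.03 ]
side dust_lock 0.86 [297.8 214.4] 3170 [ 0.498 -0.019  0.03 ]
side inner_door_handle 0.87 [296.2 193.5] 278 [0.478 0.166 0.03 ]
side outer_door 0.5 [324.8 206.3] 281 [0.588 0.053 0.03 ]
side inner_door 0.55 [324.2 208. ] 300 [0.586 0.039 0.03 ]
side inner_door 0.51 [296.2 195.8] 278 [0.48  0.143 0.03 ]
side clean_tray 0.68 [319.1 176.1] 734 [0.56  0.371 0.03 ]
side thinner_bottle_c 0.67 [369.7 242.3] 793 [ 0.721 -0.195  0.03 ]
side thinner_bottle_c 0.16 [323.7 206.6] 327 [0.584 0.051 0.03 ]
side sanding_block_c 0.65 [364.1 277.4] 1109 [ 0.69 -0.37  0.03]
side orange_pot_c 0.78 [360.8 193.7] 277 [0.725 0.18  0.03 ]
side orange_pot_c 0.72 [294.2 194.7] 261 [0.471 0.154 0.03 ]
top tin_center 0.72 [404.4 228.8] 161 [ 0.477 -0.343  0.03 ]
top tin_center 0.49 [418.6 252.1] 199 [ 0.392 -0.392  0.03 ]
top dust_lock 0.75 [323.1 218.6] 3703 [ 0.513 -0.047  0.03 ]
top outer_door_handle 0.58 [334.2 191.9] 639 [ 0.613 -0.088  0.03 ]
top inner_door_handle 0.96 [298.6 225.4] 931 [0.488 0.042 0.03 ]
top inner_door_handle 0.64 [404.3 227.3] 168 [ 0.482 -0.343  0.03 ]
top inner_door_handle 0.64 [407.7 173.4] 531 [ 0.685 -0.362  0.03 ]
top outer_door 0.9 [336.7 192.7] 622 [ 0.61  -0.097  0.03 ]
top inner_door 0.72 [300.2 224.1] 968 [0.493 0.037 0.03 ]
top clean_tray 0.59 [214.3 205.4] 1811 [0.561 0.353 0.03 ]
top thinner_bottle_c 0.72 [374.5 161.7] 232 [ 0.729 -0.239  0.03 ]
top sanding_block_c 0.59 [404.5 173.2] 499 [ 0.685 -0.35   0.03 ]
top orange_pot_c 0.63 [274.5 158.3] 300 [0.741 0.135 0.03 ]
top orange_pot_c 0.36 [323.  219.7] 3563 [ 0.509 -0.047  0.03 ]
1.1
```

Run:
```python
import cv2
a=cv2.imread('pics/top0.png')[120:290,180:460]; cv2.imwrite('pics/topc.png',cv2.resize(a,(800,486),interpolation=cv2.INTER_CUBIC))
a=cv2.imread('pics/side0.png')[150:310,220:420]; cv2.imwrite('pics/sidec.png',cv2.resize(a,(750,600),interpolation=cv2.INTER_CUBIC))
```

```text
(no output)
```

View pics/topc.png

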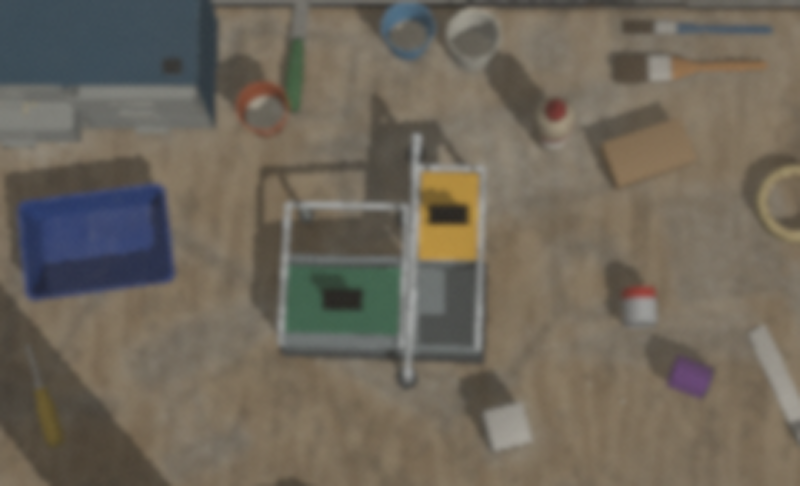

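View pics/sidec.png

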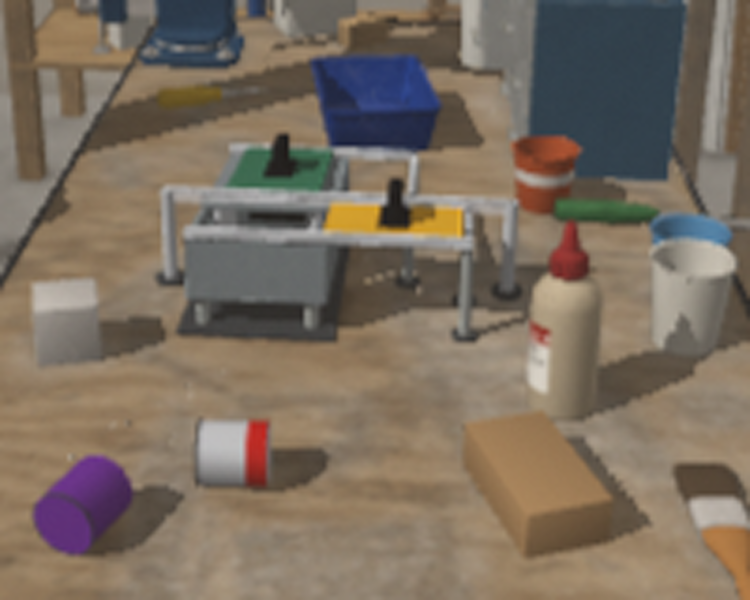

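Tin candidates: aluminium with red band at top (404,227) / side (284,269), and purple cylinder at top (419,252) / side (242,286). The first fits (plain aluminium, red cap band), while purple is the look-alike. The white cube at top (357,269) has the wrong shape. The outer door is open (yellow, handle at top (337,194)) and the green door is shut (handle at (299,224)). Next, closer wrist views.

Run:
```python
from h import *
import pickle
np.set_printoptions(precision=3,suppress=True)
print(manip.read_tool_rot())
o=manip.read_tool_rot()
manip.goto([0.50,-0.02,0.36],[180,0,0])
a=manip.snapshot('wrist'); save(a,'w_lock')
print(ray(a,(320,200)),cam(a)[2][0,0],manip.read_joint_positions(),manip.read_time())
for l in ['dust_lock','outer_door_handle','inner_door_handle','outer_door','inner_door','clean_tray']:
    for r in manip.silhouettes(a,l): print(l,round(r['confidence'],2),np.array(r['location']),r['region'].sum(),onz(a,r['location'],0.09))
manip.goto([0.44,-0.34,0.25],[180,0,0])
b=manip.snapshot('wrist'); save(b,'w_tin')
rr=manip.silhouettes(b,'tin_center')
for r in rr: print('tin',round(r['confidence'],2),np.array(r['location']),r['region'].sum(),onz(b,r['location'],0.022),cv2.minAreaRect(np.argwhere(r['region'])[:,::-1].astype(np.float32)))
pickle.dump((a,b,rr),open('s.pkl','wb'));print(manip.read_joint_positions(),manip.read_time())
```

```text
[179.994   0.001 158.98 ]
(array([ 0.572, -0.019,  0.523]), array([-0.295, -0.02 , -0.955])) 347.99291117546875 [-3.539  8.114 82.124  0.014 89.791 86.388] 3.4583
dust_lock 0.77 [339.9 135.8] 27427 [ 0.521 -0.052  0.09 ]
outer_door_handle 0.9 [375.9  75.9] 6304 [ 0.591 -0.093  0.09 ]
outer_door_handle 0.52 [562.8  15.4] 2836 [ 0.656 -0.3    0.09 ]
inner_door_handle 0.55 [273.8 160. ] 6848 [0.491 0.031 0.09 ]
outer_door 0.95 [377.6  73.9] 6221 [ 0.594 -0.095  0.09 ]
inner_door 0.76 [273.7 158. ] 6826 [0.494 0.031 0.09 ]
inner_door 0.36 [341.3 135.3] 27914 [ 0.522 -0.054  0.09 ]
clean_tray 0.94 [53.1 95.9] 11751 [0.569 0.292 0.09 ]
tin 0.91 [369.1 201.4] 1745 [ 0.39  -0.405  0.022] ((369.6369934082031, 198.80137634277344), (48.572078704833984, 37.570213317871094), 20.556047439575195)
tin 0.86 [317.1 122.9] 1792 [ 0.481 -0.343  0.022] ((316.5, 122.0), (46.0, 39.0), 90.0)
[-38.764  15.265  88.124   0.021  76.545  51.131] 5.15
```

View pics/w_lock.png

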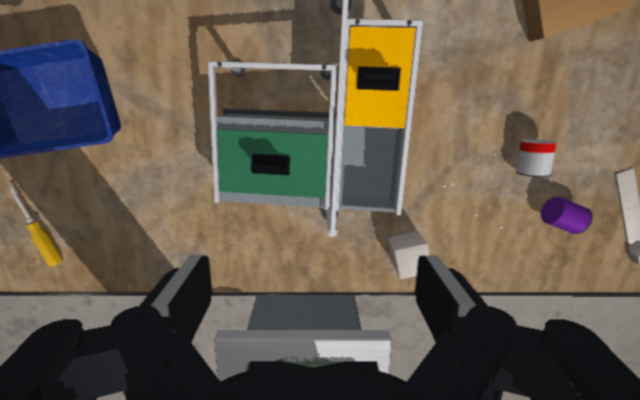

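Run:
```python
import cv2
a=cv2.imread('pics/w_tin.png')[60:260,230:450]; cv2.imwrite('pics/w_tinc.png',cv2.resize(a,(660,600),interpolation=cv2.INTER_CUBIC))
```

```text
(no output)
```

View pics/w_tinc.png

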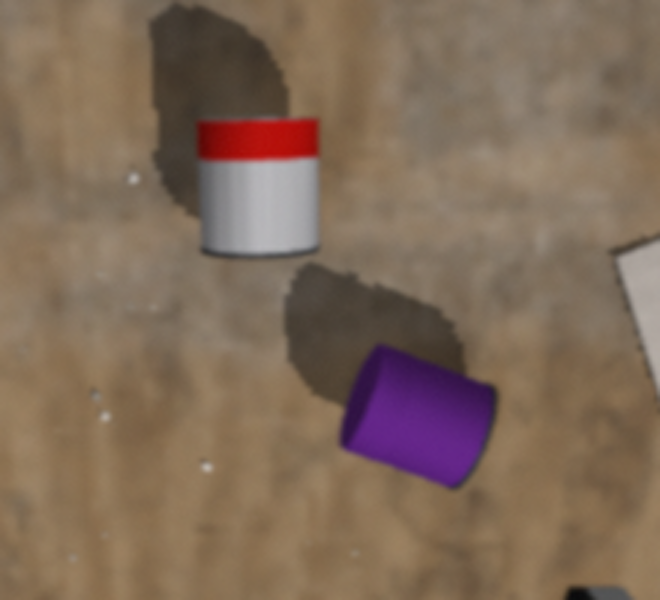

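Wrist view w_lock: yellow door open with its fin at (379,78), green door shut with its fin at (270,164), loading bay at about (372,168), strip along x≈335–345. Crop w_tinc: the aluminium tin with the red band is at full-image (316,122), axis almost along world x. That confirms it, and the purple one at (369,199) is the look-alike. Now I'll fit the lock pose.

```bash
cat > fit.py <<'E'
from h import *
import pickle
np.set_printoptions(precision=4,suppress=True)
a,b,rr=pickle.load(open('s.pkl','rb'))
def blob(img,mask,near,r=25):
    m=mask.astype(np.uint8); n,l,st,c=cv2.connectedComponentsWithStats(m)
    best=[(np.linalg.norm(c[i]-near),i) for i in range(1,n) if st[i,4]>15]
    i=min(best)[1]; return c[i],st[i],(l==i)
def ld(n): return cv2.cvtColor(cv2.imread(f'pics/{n}.png'),cv2.COLOR_BGR2RGB).astype(int)
W=a['frame'].astype(int); side=manip.snapshot('side'); top=manip.snapshot('top')
dark=lambda I:I.max(2)<50
F={}
for n,I,p in [('w',W,[(379,78),(270,164)]),('s',ld('side0'),[(325.6,204),(294.7,191)]),('t',ld('top0'),[(337,195),(299,224.5)])]:
    F[n]=[]
    for q in p:
        c,st,l=blob(I,dark(I),q); F[n].append((st[0]+st[2]/2-.5,st[1]+st[3]/2-.5)); print(n,c,st)
cams={'w':a,'s':side,'t':top}
for k in range(2):
    print('fin',k,tri(*[(cams[n],F[n][k]) for n in 'ws']),tri(*[(cams[n],F[n][k]) for n in 'wst']))
    print(onz(a,F['w'][k],0.105))
hsv=cv2.cvtColor(a['frame'],cv2.COLOR_RGB2HSV)
for nm,lo,hi,q in [('yel',(18,150,120),(30,255,255),(376,76)),('grn',(60,80,40),(90,255,255),(272,158))]:
    c,st,l=blob(hsv,cv2.inRange(hsv,lo,hi)>0,q)
    box=cv2.boxPoints(cv2.minAreaRect(np.argwhere(l)[:,::-1].astype(np.float32)))
    print(nm,st);print(np.array([onz(a,p,0.085) for p in box]))
# rail corners, by hand
for p in [(217,203),(211,64),(402,212),(421,21),(333,235)]: print(p,onz(a,p,0.088))
cr=a['frame'][0:250,190:440]; cv2.imwrite('pics/lockc.png',cv2.resize(cv2.cvtColor(cr,cv2.COLOR_RGB2BGR),(600,600),interpolation=cv2.INTER_CUBIC))
# tin
m=[r for r in rr if r['location'][1]<160][0]['region']; print(cv2.boundingRect(m.astype(np.uint8)))
I=b['frame'].astype(int); red=(I[...,0]>130)&(I[...,1]<60)&(I[...,2]<60); c,st,l=blob(I,red,(316,105)); print('red',c,st,onz(b,c,0.04));
E
python3 fit.py
```

```text
w [378.0279  77.9208] [358  67  41  23 859]
w [269.8182 163.6092] [251 153  39  22 737]
s [325.0189 204.8679] [322 198   7  12  53]
s [294.6604 192.1887] [291 186   8  11  53]
t [336.2632 194.5   ] [332 193  10   4  38]
t [299.3115 223.8689] [294 221  12   6  61]
fin 0 (array([ 0.5885, -0.0927,  0.1048]), [np.float64(0.00014574665587552634), np.float64(0.00014574665587517533)]) (array([ 0.5883, -0.0932,  0.1048]), [np.float64(0.0004933525502523777), np.float64(0.0004126276968244797), np.float64(0.0007198016680961697)])
[ 0.5884 -0.0927  0.105 ]
fin 1 (array([0.4851, 0.0354, 0.0922]), [np.float64(0.001872479586631589), np.float64(0.0018724795866316632)]) (array([0.4852, 0.0361, 0.092 ]), [np.float64(0.00181932957171567), np.float64(0.0020296815657871773), np.float64(0.0007104165903515005)])
[0.4895 0.0338 0.105 ]
yel [ 345   26   71  103 5298]
[[ 0.5344 -0.057   0.085 ]
 [ 0.6484 -0.0611  0.085 ]
 [ 0.6442 -0.1358  0.085 ]
 [ 0.5295 -0.1378  0.085 ]]
grn [ 217  129  110   69 6055]
[[ 0.4475  0.1109  0.085 ]
 [ 0.5296  0.1005  0.085 ]
 [ 0.5232 -0.0358  0.085 ]
 [ 0.4404 -0.0328  0.085 ]]
(217, 203) [0.4335 0.1074 0.088 ]
(211, 64) [0.6045 0.101  0.088 ]
(402, 212) [ 0.4211 -0.1364  0.088 ]
(421, 21) [ 0.6503 -0.1412  0.088 ]
(333, 235) [ 0.3882 -0.0457  0.088 ]
(297, 99, 40, 47)
red [318.6595 105.9762] [302 100  34  13 420] [ 0.5    -0.3446  0.04  ]
```

View pics/lockc.png

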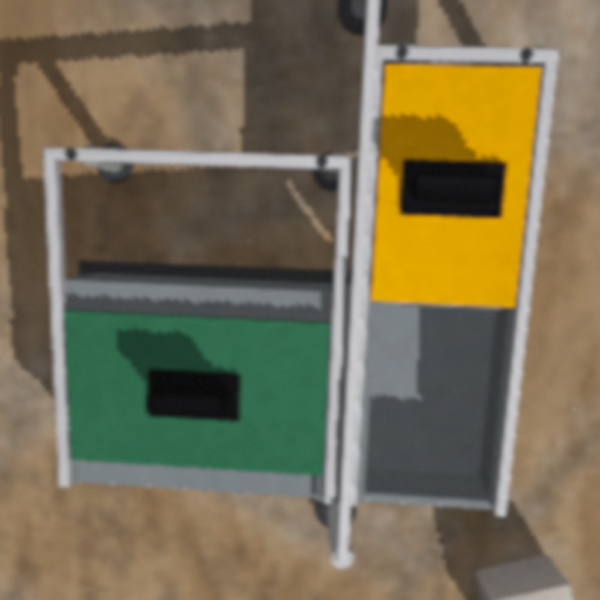

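```bash
cat > fit2.py <<'E'
from h import *
import pickle
from scipy.optimize import least_squares
np.set_printoptions(precision=4,suppress=True)
a,b,rr=pickle.load(open('s.pkl','rb'))
c=lambda u,v:(190+u/2.4,v/2.4)
px=np.array([c(59,487),c(44,150),c(506,516),c(558,48),c(343,566),c(372,0),(378,78),(270,163.5)])
def model(p):
    x0,y0,w,z0,xf,so,si,hf,xs=p
    h=lambda y:z0-.1*y
    L=np.array([[-.058,.133,h(.133)],[xf,.133,h(.133)],[-.058,-.119,h(-.119)],[.174,-.119,h(-.119)],[-.09,-.028,.09],[xs,-.028,.09],[so,-.076,h(-.076)+hf],[si,.055,h(.055)+hf]])
    C,S=np.cos(w),np.sin(w); R=np.array([[C,-S,0],[S,C,0],[0,0,1]])
    return L@R.T+[x0,y0,0]
def res(p):
    r=proj(a,model(p))-px
    return np.r_[r.ravel(), (model(p)[6,2]-.1048)/.001,(model(p)[7,2]-.092)/.001,(p[7]-.015)/.001]
s=least_squares(res,[.49,-.02,-.03,.085,.142,.1,0,.015,.15],loss='soft_l1')
print(s.x,np.degrees(s.x[2]));print(res(s.x)[:16].reshape(-1,2));print(model(s.x))
I=b['frame']; R=[r for r in rr if r['location'][1]<160][0]['region']
# tin fit: x,y,yaw by cylinder silhouette bbox/hull matching
def cyl(q):
    t=np.linspace(0,2*np.pi,40); P=np.array([[u,.022*np.cos(k),.022+.022*np.sin(k)] for u in(-.024,.024) for k in t])
    C,S=np.cos(q[2]),np.sin(q[2]); return proj(b,np.c_[C*P[:,0]-S*P[:,1]+q[0],S*P[:,0]+C*P[:,1]+q[1],P[:,2]])
hull=np.argwhere(R)[:,::-1].astype(float)
ang=np.linspace(0,2*np.pi,72,endpoint=False); D=np.c_[np.cos(ang),np.sin(ang)]
f=lambda q:(cyl(q)@D.T).max(0)-(hull@D.T).max(0)
t=least_squares(f,[.481,-.343,0.]); print('tin',t.x,np.degrees(t.x[2]),t.cost,abs(t.fun).max())
E
python3 fit2.py
```

```text
[ 0.4802 -0.0184 -0.0322  0.0812  0.1233  0.1106  0.0048  0.0157  0.192 ] -1.8449334337093142
[[ 0.1456  0.4739]
 [-0.7173  0.0294]
 [ 1.2427  0.2125]
 [ 1.4084  0.1707]
 [-1.4436 -1.0242]
 [-1.4547 -0.0424]
 [ 4.5348  0.0831]
 [-0.6982  0.0019]]
[[ 0.4265  0.1164  0.0679]
 [ 0.6077  0.1105  0.0679]
 [ 0.4184 -0.1355  0.0931]
 [ 0.6503 -0.143   0.0931]
 [ 0.3893 -0.0435  0.09  ]
 [ 0.6712 -0.0526  0.09  ]
 [ 0.5883 -0.0979  0.1045]
 [ 0.4868  0.0364  0.0914]]
tin [ 0.4818 -0.3426  0.0059] 0.3399955683315647 73.15028164439344 2.066056724160717
```

```bash
cat >> h.py <<'E'
W0=-0.0322; LX,LY=0.4802,-0.0184
def lock(x,y,z): 
    C,S=np.cos(W0),np.sin(W0); return [LX+C*x-S*y,LY+S*x+C*y,z]
YX=[180,0,90+np.degrees(W0)]  # fingers close along lock x
YY=[180,0,np.degrees(W0)]     # along lock y
E
python3 - <<'E'
from h import *
import pickle
np.set_printoptions(precision=4,suppress=True)
a,b,_=pickle.load(open('s.pkl','rb'))
for u,v in [(369,400),(506,400),(358,497),(495,507),(372,302),(520,306)]:
    p=onz(a,(190+u/2.4,v/2.4),.088)-[LX,LY,0]; C,S=np.cos(W0),np.sin(W0); print(u,v,'lock',C*p[0]+S*p[1],-S*p[0]+C*p[1])
tx,ty=.4818,-.3426
manip.goto([tx,ty,.10],[180,0,90.3])
manip.movel([tx,ty,.024]); manip.grasp(); print('w',manip.read_gripper_width(),manip.read_grip_force())
manip.movel([tx,ty,.15],speed=.2); print('w',manip.read_gripper_width(),manip.read_force())
manip.goto(lock(0,-.073,.15),YX)
for n in ['wrist','side']:
    s=manip.snapshot(n); save(s,'hold_'+n)
print(manip.read_position(),manip.read_tool_rot(),manip.read_time())
i=cv2.imread('pics/hold_side.png')[130:290,220:420]; j=cv2.imread('pics/hold_wrist.png')
cv2.imwrite('pics/hold.png',np.hstack([cv2.resize(i,(375,300)),cv2.resize(j,(425,300))]))
E
```

```text
369 400 lock 0.003149431831548692 -0.039319305291430365
506 400 lock 0.005518248693939568 -0.11194807020436812
358 497 lock -0.051151445461534176 -0.036409429500486305
495 507 lock -0.05448270132893804 -0.11215788021887457
372 302 lock 0.05427704706705769 -0.03790677098398094
520 306 lock 0.05473436642657691 -0.11400228598026955
w -0.00024008465077864368 0.0
w 0.00011944623731175996 [-0.3933  0.4943 -0.6071]
[ 0.4783 -0.0925  0.1498] [179.9991   0.0186  88.0708] 9.925
```

View pics/hold.png

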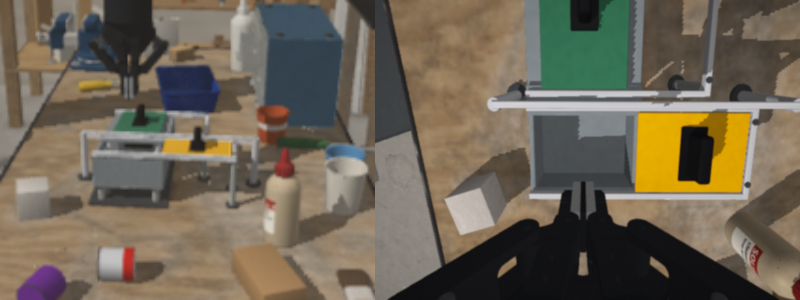

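The grasp missed: the side view (left half) shows the tin undisturbed on the bench and the fingers empty. I'll remeasure it and try again lower, watching the arm.

```bash
cat > tin.py <<'E'
from h import *
from scipy.optimize import least_squares
def fit_tin(s,q0,z=.022,px=None,r=None):
    R=cv2.morphologyEx(r.astype(np.uint8),cv2.MORPH_OPEN,np.ones((3,3)))
    hull=np.argwhere(R)[:,::-1].astype(float)
    ang=np.linspace(0,2*np.pi,72,endpoint=False); D=np.c_[np.cos(ang),np.sin(ang)]
    t=np.linspace(0,2*np.pi,40); P=np.array([[u,.022*np.cos(k),z+.022*np.sin(k)] for u in(-.024,.024) for k in t])
    def f(q):
        C,S=np.cos(q[2]),np.sin(q[2]); X=np.c_[C*P[:,0]-S*P[:,1]+q[0],S*P[:,0]+C*P[:,1]+q[1],P[:,2]]
        return (proj(s,X)@D.T).max(0)-(hull@D.T).max(0)-.3
    o=least_squares(f,q0,loss='soft_l1'); return o.x,abs(o.fun).max()
E
python3 - <<'E'
from tin import *
np.set_printoptions(precision=4,suppress=True)
manip.gripper_open()
manip.goto([.48,-.40,.20],[180,0,90.3])
s=manip.snapshot('wrist'); save(s,'w2')
for r in manip.silhouettes(s,'tin_center'):
    print(r['confidence'],r['location'],onz(s,r['location'],.022))
c=min(manip.silhouettes(s,'tin_center'),key=lambda r:np.linalg.norm(onz(s,r['location'],.022)[:2]-[.482,-.343]))
q,e=fit_tin(s,[.482,-.343,0],r=c['region']); print(q,e)
manip.goto([q[0],q[1],.09],[180,0,90.3]); manip.movel([q[0],q[1],.012]); print(manip.read_position(),manip.read_gripper_width())
t=manip.snapshot('wrist'); v=manip.snapshot('side')
manip.grasp(); print('w',manip.read_gripper_width(),manip.read_grip_force(),manip.read_force(),manip.read_time())
cv2.imwrite('pics/g.png',cv2.cvtColor(np.hstack([cv2.resize(t['frame'],(400,300)),cv2.resize(v['frame'][180:310,200:373],(400,300))]),cv2.COLOR_RGB2BGR))
E
```

```text
0.89 [318.6, 110.5] [ 0.4845 -0.3414  0.022 ]
0.61 [228.4, 174.1] [ 0.3945 -0.404   0.022 ]
[ 0.4833 -0.342   0.017 ] 0.8647894560953204
[ 0.4844 -0.3432  0.0133] 0.08512269686348221
w 0.04575818887181047 61.56308054924011 [-0.4353  0.8831  5.9501] 13.825
```

View pics/g.png

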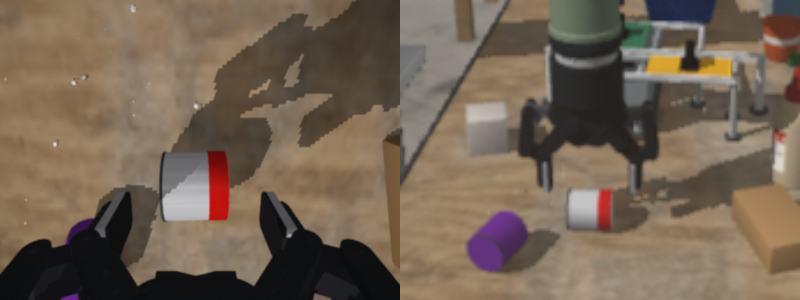

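The grip now holds (width 46 mm, 62 N). The picture shows the banded tin between the fingers with the purple one clear. Next: lift, carry over the bay, check, lower and release.

Run:
```python
from tin import *
np.set_printoptions(precision=4,suppress=True)
p=manip.read_position()
manip.movel([p[0],p[1],.15],speed=.2); print('w',manip.read_gripper_width(),manip.read_force())
if manip.read_gripper_width()>.03:
    manip.goto(lock(0,-.0755,.15),YX)
    manip.movel(lock(0,-.0755,.10))
    t=manip.snapshot('wrist'); v=manip.snapshot('side'); save(t,'h3w')
    print(manip.read_gripper_width(),manip.read_position(),manip.read_tool_rot(),manip.read_time())
    cv2.imwrite('pics/h3.png',cv2.cvtColor(np.hstack([cv2.resize(t['frame'],(400,300)),cv2.resize(v['frame'][130:260,220:393],(400,300))]),cv2.COLOR_RGB2BGR))
```

```text
w 0.045921946456456725 [ 0.2464 -0.1351 -1.6778]
0.0461310596435769 [ 0.4788 -0.0946  0.101 ] [179.8711   0.0274  88.1061] 16.225
```

View pics/h3.png

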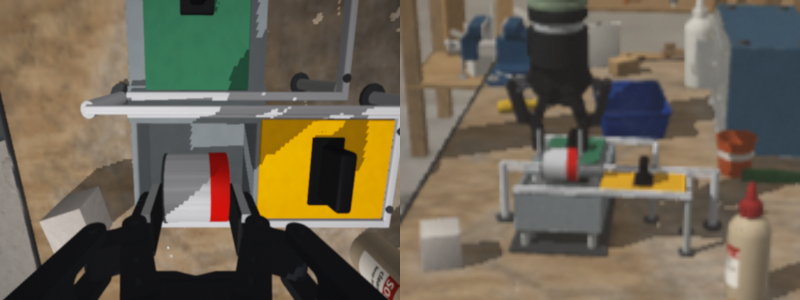

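Tin is held level by its ends over the bay (wrist view tin at (195,187) of the half-picture, bay around it). Estimate its height from the side view, then lower and release.

Run:
```python
from tin import *
np.set_printoptions(precision=4,suppress=True)
v=manip.snapshot('side')
rs=[r for r in manip.silhouettes(v,'tin_center')]
for r in rs: 
    c,d=ray(v,r['location']); print(r['confidence'],r['location'],c+d*(-.0946-c[1])/d[1])
c,d=ray(v,(290.1,200.6)); X=c+d*(-.0946-c[1])/d[1]; print(X)
manip.movel(lock(0,-.0755,.062),speed=.08)
print(manip.read_position(),manip.read_force(),manip.read_gripper_width())
manip.gripper_open(); print(manip.read_gripper_width(),manip.read_force())
t=manip.snapshot('wrist')
manip.movel(lock(0,-.0755,.15),speed=.2)
manip.goto(lock(.111,-.073,.15),YX)
u=manip.snapshot('wrist'); v=manip.snapshot('side')
print(manip.read_time())
cv2.imwrite('pics/h4.png',cv2.cvtColor(np.hstack([cv2.resize(t['frame'],(400,300)),cv2.resize(u['frame'],(400,300))]),cv2.COLOR_RGB2BGR))
```

```text
0.82 [291.9, 201.3] [ 0.4867 -0.0946  0.1103]
0.65 [240.8, 285.4] [ 0.3072 -0.0946 -0.2082]
[ 0.4811 -0.0946  0.1125]
[ 0.4781 -0.0939  0.0622] [ 0.6988  0.1285 -0.8358] 0.045777113231703886
0.08557134754883634 [-0.0626 -0.6522 -0.3415]
18.6833
```

View pics/h4.png

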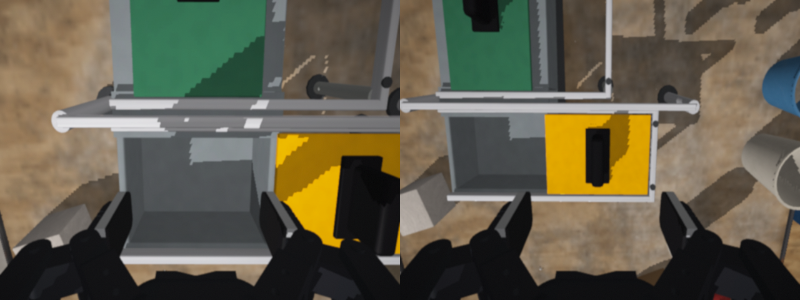

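The bay is empty after release (both halves), so the tin rolled through, and the fingers opened without contact. Now shut the outer door by its fin, feeling for the stop.

```bash
cat >> h.py <<'E'
def slide(y,z,x0,x1,lim,sgn):
    """grip fin at lock x0, slide to x1, then creep to the stop"""
    manip.goto(lock(x0,y,z+.05),YX); manip.movel(lock(x0,y,z)); manip.grasp()
    print('fin w',manip.read_gripper_width(),manip.read_force())
    if manip.read_gripper_width()<.006: print('MISSED'); return
    manip.movel(lock(x1,y,z),speed=.1); x=x1
    while abs(x-x1)<lim:
        f=np.array(manip.read_force()); print('x',round(x,4),f)
        if abs(f[0])>12: break
        x+=sgn*.0025; manip.movel(lock(x,y,z),speed=.05)
    print('pos',manip.read_position()); 
    manip.gripper_open(); p=manip.read_position(); manip.movel([p[0],p[1],z+.05],speed=.2)
E
python3 - <<'E'
from h import *
np.set_printoptions(precision=3,suppress=True)
slide(-.072,.096,.1106,.006,.025,-1)
print(manip.read_time())
t=manip.snapshot('wrist'); v=manip.snapshot('side')
cv2.imwrite('pics/h5.png',cv2.cvtColor(np.hstack([cv2.resize(t['frame'],(400,300)),cv2.resize(v['frame'][130:260,220:393],(400,300))]),cv2.COLOR_RGB2BGR))
E
```

```text
fin w 0.0065688749703974635 [0.421 0.029 3.546]
x 0.006 [-1.898  1.378  8.226]
x 0.0035 [-0.196  2.176  6.918]
x 0.001 [0.039 1.801 6.224]
x -0.0015 [6.565 1.983 2.889]
x -0.004 [10.494  3.918 -2.322]
x -0.0065 [16.458  4.007 -5.987]
pos [ 0.479 -0.09   0.097]
23.775
```

View pics/h5.png

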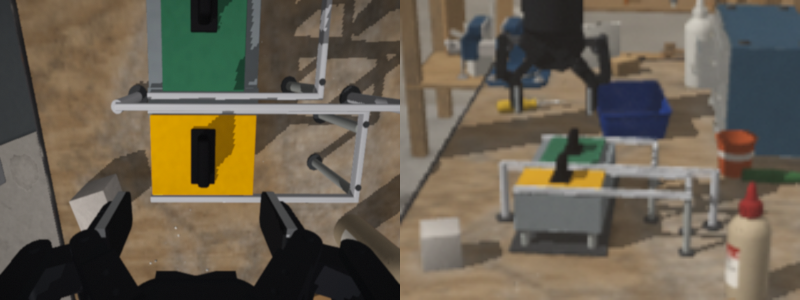

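Outer door fully shut: yellow covers the whole bay, its fin is in line with the green one, and the stop was felt. Now open the inner door.

```bash
sed -i 's/<.006: print/<.004: print/' h.py
python3 - <<'E'
from h import *
import pickle
np.set_printoptions(precision=3,suppress=True)
slide(.055,.081,.003,.076,.02,1)
manip.goto(lock(-.03,.055,.25),YY)
t=manip.snapshot('wrist'); save(t,'w6'); v=manip.snapshot('top'); save(v,'t6')
rs=manip.silhouettes(t,'tin_center')
for r in rs: print(r['confidence'],r['location'],onz(t,r['location'],.041),r['region'].sum())
rt=manip.silhouettes(v,'clean_tray')
m=rt[0]['region'].astype(np.uint8); b=cv2.boxPoints(cv2.minAreaRect(np.argwhere(m)[:,::-1].astype(np.float32))); print('tray',[onz(v,p,.05) for p in b])
pickle.dump((t,rs),open('s6.pkl','wb'))
print(manip.read_time(),manip.read_joint_positions())
cv2.imwrite('pics/h6.png',cv2.cvtColor(np.hstack([cv2.resize(t['frame'],(480,300)),cv2.resize(v['frame'][150:270,190:350],(320,300))]),cv2.COLOR_RGB2BGR))
E
```

```text
fin w 0.008888628154199753 [-1.057  0.658  4.762]
x 0.076 [ 1.083 -1.404  3.708]
x 0.0785 [-0.503 -0.994  5.851]
x 0.081 [ 0.523 -0.555  5.591]
x 0.0835 [-4.28  -0.746  8.62 ]
x 0.086 [-9.302 -1.992 12.36 ]
x 0.0885 [-13.74   -0.081  17.574]
pos [0.564 0.034 0.081]
0.8 [316.7, 137.4] [0.478 0.033 0.041] 2081
tray [array([0.616, 0.46 , 0.05 ]), array([0.644, 0.265, 0.05 ]), array([0.51 , 0.243, 0.05 ]), array([0.484, 0.436, 0.05 ])]
30.5083 [  3.294   5.833 100.284  -0.001  73.932  95.126]
```

View pics/h6.png

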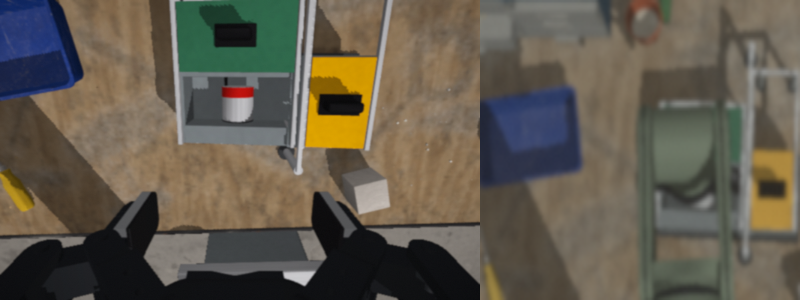

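The inner door is open wide, and the tin lies in the inner bay (wrist half-picture (237,105)), axis along lock x. The outer door is still shut. Take it and place it in the tray.

Run:
```python
from h import *
np.set_printoptions(precision=3,suppress=True)
x,y=.479,.035
manip.goto([x,y,.13],YY); manip.movel([x,y,.026],speed=.12); print(manip.read_position(),manip.read_force())
manip.grasp(); w=manip.read_gripper_width(); print('w',w,manip.read_grip_force())
manip.movel([x,y,.16],speed=.15); w=manip.read_gripper_width(); print('w',w,manip.read_force(),manip.read_time())
if w>.03:
    tx,ty=.5635,.351
    manip.goto([tx,ty,.16],[180,0,8]); manip.movel([tx,ty,.022],speed=.12); print(manip.read_position(),manip.read_force())
    manip.gripper_open(); manip.movel([tx,ty,.2],speed=.2)
    manip.goto([.45,.30,.30],[180,0,8])
t=manip.snapshot('wrist'); v=manip.snapshot('side')
for r in manip.silhouettes(t,'tin_center'): print(r['confidence'],onz(t,r['location'],.03))
print(manip.read_time())
cv2.imwrite('pics/h7.png',cv2.cvtColor(np.hstack([cv2.resize(t['frame'],(480,300)),cv2.resize(v['frame'][150:310,220:390],(320,300))]),cv2.COLOR_RGB2BGR))
```

```text
[0.48  0.035 0.027] [-0.02  -0.418  0.178]
w 0.03601798631643818 55.7015597820282
w 0.03593560344121004 [ 0.722 -0.478 -1.288] 33.6583
[0.564 0.351 0.023] [ 0.32  -0.998 -0.846]
0.93 [0.565 0.355 0.03 ]
38.6167
```

View pics/h7.png

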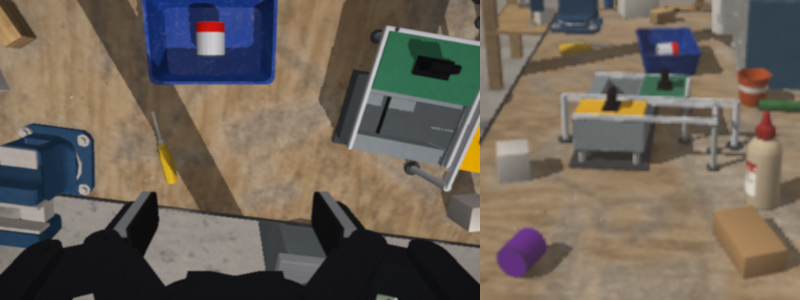

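The tin lies in the blue tray (wrist half-picture (210,38)). The outer door is shut, the bystanders are in place and the arm is clear, so I'm handing in.

```bash
python3 -c "
from cell import manip
print(manip.finish_job())"
```

```text
the job is handed in; nothing more can be done
None
```

The tin went through the dust lock into the blue tray, with the outer door shut before the inner one was opened and left shut, the bystanders left in place, and the job handed in at about 39 s of the 62 s allowed (no verdict was returned).

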